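# Stack the shortbreads, count them on the tally counter and ring the bell

## Robot

A 6-joint arm with a two-finger parallel gripper is mounted at the origin on a cart in front of the work surface, level with it; the furniture and walls round the work are solid. World frame = base frame: x ahead of the robot, y to its left, z up, the work surface at z = 0. Lengths are in mm, angles in rad, forces in N, time in s.
With the tool pointing down it reaches from about 300 to 775 mm from the base axis. Payload 14.6 kg.
Tool frame: the origin (TCP) lies at the very end of the fingers, on their centre line; the grasp point (between the pads) lies 19 mm behind it; z points along the fingers, y is the line along which they close (so a half turn about z gives the same grasp; the last joint's range is limited). The gripper opens to 94 mm and grips with 3 to 60 N. Pads are 16 mm wide; open, the fingers measure 119 mm over their backs; the gripper's body (75 mm by 177 mm) begins 78 mm behind the grasp point.
Start: joints at [-0.067, 0.3, 1.521, -0, 1.321, -0.067], TCP at [549.99, -0.002, 205.446] pointing down, gripper open.
Joint ranges: [-3.03, 3.03], [-0.79, 2.21], [0.23, 2.52], [-1.04, 4.18], [0, 3.07], [-2.55, 2.55]. Speed limits (rad/s): [2.22, 2.22, 2.57, 3.14, 3.14, 3.14].

## Interface

Orientations are given as [roll, pitch, yaw] about the fixed x, y, z axes, in that order (R = Rz(yaw) Ry(pitch) Rx(roll)).
In Python, from cell import manip, eyes, ticket gives the robot as it stands. The module is installed in compiled form; this text tells all that it offers.
- The arm moves only by the tool arm_command, never from a script. Its argument "plan" is a list of rows, each a list of 5 numbers: the opening, from -1 (shut) to 1 (fully open), then the shift along the tool's x, y, z in m, then the turn about the tool's z in rad. In form: [[jaw, dx, dy, dz, roll], ...]. A call has 1 to 20 rows; each row shifts and turns the commanded pose from where the row before left it, along the tool's axes as they then stand; what a row does not reach is not made up. A row lasts 1/8 s, in which the tool goes at most 62.5 mm and 10.7 degrees, less where a joint would pass 70% of its speed; a pose out of reach is approached as far as the arm can. A call is refused whole if a number of a shift passes 0.0625 or a number of a turn 0.188, either way. A call with a gripper value outside its range is refused whole. The fingers move at their own pace and stop on an object; "newtons" is the grip in N (left out, the last holds). Time passes only in rows, so rows that do not move let the fingers close. It gives the time, the measured TCP pose, the force, the opening and the grip force at its end, in the units of the state.
- manip.read_state(): the state, without advancing time (a new reading comes with each control period).
- eyes.camera(name): name is "scene" or "side" or "wrist"; returns a dict with "img" (400x640x3 uint8, blue, green, red), "z_map" (400x640 float32, mm along the optical axis (not along the pixel's ray), 0 where there is no reading), "fx", "fy", "cx", "cy" (pixels), "eye" and "orientation" of the camera in the world. Camera axes: x right, y down, z forward; pixel columns grow to the right and rows downward; lengths in mm; the calibration is good to about 2 mm. A picture is of the moment at which its call begins.
- ticket.sign_off(): hands the job in; it is judged then, once.
The state is a dict: "clock": time; "joints": joint angles; "qd": joint speeds; "effort": joint torques, N m; "eef_pos": TCP position; "eef_rot": TCP orientation; "wrist_force": force on the tool from outside, world axes, zero at the start; "moment": the same for the moment, N m; "finger_gap": finger opening in mm; "finger_force": force on a finger pad.
Only numpy, scipy, OpenCV 4.12 (cv2) and the standard library are available. Lean on these libraries where they do the work, as an engineer would, in place of code of your own. Each camera call takes 0.05 s, during which the arm holds its last target. There are 200 camera calls.

## Task

Get the shortbread order ready: move the tin of mints off the round board and lay it flat on the counter beside it, then lay all the loose shortbread biscuits flat on one another in one neat stack in the very middle of the board. Press the tally counter's button until its drum shows, at the top between the white marks, how many biscuits there are in the stack (it still shows an old number; after 7 comes 0). When all that is right, ring the counter bell by pushing its knob down; leave the sugar shaker standing where it is.

Things in the scene. Friction and masses are not known exactly. Their poses are not given: they have to be found in the camera images.
- biscuit_1_c (a point): round golden shortbread biscuit with a scalloped edge, 65 mm across, 9 mm thick; the point is its centre, z its upward axis. There are five such biscuits, of which 3 to 5 are present, lying flat on the counter, or one upon another.
- biscuit_2_c (a point): round golden shortbread biscuit with a scalloped edge, 65 mm across, 9 mm thick; the point is its centre, z its upward axis. Like biscuit 1.
- biscuit_3_c (a point): round golden shortbread biscuit with a scalloped edge, 65 mm across, 9 mm thick; the point is its centre, z its upward axis. Like biscuit 1.
- biscuit_4_c (a point): round golden shortbread biscuit with a scalloped edge, 65 mm across, 9 mm thick; the point is its centre, z its upward axis. Like biscuit 1.
- biscuit_5_c (a point): round golden shortbread biscuit with a scalloped edge, 65 mm across, 9 mm thick; the point is its centre, z its upward axis. Like biscuit 1.
- board_top (a point): round beech serving board, 176 mm across, 13 mm thick, fixed to the counter; the point is the centre of its top face
- tin_c (a point): flat rounded tin of mints, 60 mm (its x) by 92 mm (its y) by 23 mm high, red with a cream lid that does not open; about 0.1 kg, lies on the board at the start; the counter is free for it at the right front corner, about x 0.535, y -0.055 (and where biscuits have gone); the point is its centre (half-way up)
- tally_button_top (a point): centre of the top of the tally counter's push button, a bare metal cap 32 mm across, top 75 mm above the counter at rest. The tally counter is a grey housing 150 (x of this point) x 96 x 50 mm (73 mm high over the drum), fixed to the counter; the button is at the end nearest the robot and stands 16 mm proud of its collar
- tally_button (a joint): travel of that button in m: 0 released, 0.010 fully down at a hard stop. It moves straight down against a spring (1.5 to 2.3 N) and the click of the drum (5 to 6 N in all at its stiffest, more if pressed fast) and comes back up by itself. Each full press advances the drum by exactly one number; it must come all the way up again before the next press
- tally_drum (a joint): turn of the numbered drum in rad, growing with every press (its top turns towards the button); a black drum 68 mm across, 44 mm wide, lying across the housing behind the button under a clear cover (not to be turned by hand). Eight numbers 0.785 rad apart: a long white bar is 0, groups of 1 to 7 white dots are 1 to 7. Number shown = angle / 0.785, rounded, modulo 8. Click stops hold it at each number
- tally_mark (a point): the top of the drum, between the white marks on the two cheeks beside it, 70 mm above the counter: the number that lies here, facing up, is the number shown
- tally_num3 (a point): the middle of number 3 on the drum's rim
- tally_num4 (a point): the middle of number 4 on the drum's rim
- tally_num5 (a point): the middle of number 5 on the drum's rim
- bell_top (a point): centre of the top of the counter bell's knob: a domed metal bell on a black foot, 80 mm across, 54 mm high in all, 0.28 kg, loose on the counter; the knob is 12 mm across, springs back, and rings when pushed straight down
- bell_button (a joint): how far the bell's knob is pushed down, in m: 0 at rest, 0.004 fully down (rings beyond 0.003)
- shaker_c (a point): glass sugar shaker with a grey cap, 44 mm across, 90 mm high, standing loose behind the board, to be left alone; the point is its centre (half-way up)

How it is judged (in metres and radians):
On the way, in this order (a step that is already met when the one before it is completed fails the run):
1. the tin lies off the board, every biscuit is in the stack and the counter shows their number (horizontal distance between tin_c and board_top above 0.13 m and angle between each of tin_c, biscuit_1_c, biscuit_2_c, biscuit_3_c, biscuit_4_c, biscuit_5_c's own z axis and vertical below 0.12 rad and height (world z) of tin_c between 0.005 and 0.017 m and horizontal distance between each of biscuit_1_c, biscuit_2_c, biscuit_3_c, biscuit_4_c, biscuit_5_c and board_top below 0.015 m and height (world z) of each of biscuit_1_c, biscuit_2_c, biscuit_3_c, biscuit_4_c, biscuit_5_c above 0.01 m and linear speed of each of biscuit_1, biscuit_2, biscuit_3, biscuit_4, biscuit_5 below 0.02 m/s and ((distance between tally_num3 and tally_mark below 0.008 m and height (world z) of each of biscuit_1_c, biscuit_2_c, biscuit_3_c, biscuit_4_c, biscuit_5_c below 0.04 m) or (distance between tally_num4 and tally_mark below 0.008 m and height (world z) of any of biscuit_1_c, biscuit_2_c, biscuit_3_c, biscuit_4_c, biscuit_5_c above 0.04 m and height (world z) of each of biscuit_1_c, biscuit_2_c, biscuit_3_c, biscuit_4_c, biscuit_5_c below 0.049 m) or (distance between tally_num5 and tally_mark below 0.008 m and height (world z) of any of biscuit_1_c, biscuit_2_c, biscuit_3_c, biscuit_4_c, biscuit_5_c above 0.049 m))), for 0.2 s.
2. the bell is rung (value of joint bell_button above 0.003 m).
At the end, for the whole second after the job is handed in: every biscuit lies flat (0.12 rad), at rest, centre within 15 mm of the board's centre; the drum number equal to their count is within 8 mm of the mark at the top; the tin lies flat on the counter, centre over 130 mm from the board's centre; bell and counter button released (all of step 1 and value of joint bell_button below 0.002 m and value of joint tally_button below 0.003 m and linear speed of tin below 0.02 m/s); the robot touches nothing.
It fails at once if the sugar shaker is pushed more than 40 mm away or knocked over (distance of shaker_c from where it was at the start of the episode above 0.04 m or angle between shaker_c's own z axis and vertical above 0.5 rad).
Of biscuit_1, biscuit_2, biscuit_3, biscuit_4, biscuit_5 only 3 to 5 are there at a start; the rules pass over those that are not, and their reading is None.
At some moment in a run one of bell, tin may be knocked a few centimetres aside while the robot is not near it.
Once in a run the grip may slacken for a moment while it holds something.
It also fails if it takes over 210 s, if anything falls off the work surface, if the arm or the gripper's body presses on something with over 40 N, if the wrist force passes 120 N, or if a joint passes its speed limit or range.

## Working session

There is one attempt and no reset: what is moved stays moved. The work goes in short steps, Python scripts to look and compute and a tool call to move; the robot and the scene stay as the last step left them, time stands still between calls to the robot, and variables do not carry over. Pictures are saved under pics/ and viewed, at most 14 in all, crops included, and the job is handed in when it is done.

Besides the shell and the picture viewer there is one more tool, called after "Call:" as a command line: name --pt "numbers of a row" for each row, then --argument value for the rest. arm_command: Moves the arm, as the interface text tells. Its arguments: {"type":"object","properties":{"plan":{"type":"array"},"newtons":{"type":"number"}},"required":["plan"]}

```bash
mkdir -p pics
cat > h.py <<'E'
import numpy as np, cv2
from scipy.spatial.transform import Rotation as R
from cell import manip, eyes, ticket
def cloud(c):
    z=c["z_map"].astype(float); v,u=np.mgrid[0:z.shape[0],0:z.shape[1]]
    P=np.stack([(u-c["cx"])/c["fx"]*z,(v-c["cy"])/c["fy"]*z,z],-1)
    o=np.array(c["orientation"],float)
    M=o if o.shape==(3,3) else (R.from_euler("xyz",o) if o.size==3 else R.from_quat(o)).as_matrix()
    W=P@M.T+np.array(c["eye"]); W[z<=0]=np.nan
    return W
E
python3 - <<'E'
from h import *
print(manip.read_state())
a=[]
for n in ("scene","side","wrist"):
    c=eyes.camera(n); cv2.imwrite(f"pics/{n}0.png",c["img"]); print(n,c["eye"],c["orientation"],c["fx"],c["cx"],c["cy"])
    W=cloud(c); np.save(n+"0.npy",W)
    print(np.nanpercentile(W[...,2],[5,25,50,75,95]))
E
```

```text
{'clock': 0.0, 'joints': array([-6.65737550e-02,  3.00486398e-01,  1.52156539e+00, -2.48579532e-05,
        1.32069892e+00, -6.66133978e-02]), 'qd': array([ 2.87568094e-05,  3.40811365e-04,  2.42428488e-04, -8.36502336e-04,
       -1.10804763e-03, -4.06452907e-04]), 'effort': array([-1.53750298e-03, -5.31805658e+01, -3.52735734e+01,  7.07558286e-02,
        2.43994006e-02, -4.79655944e-05]), 'eef_pos': array([5.49743034e+02, 2.21012836e-02, 2.04884576e+02]), 'eef_rot': array([-3.14043556e+00, -5.30610883e-05,  1.57084211e+00]), 'wrist_force': array([ 0.02724688,  0.63058233, -0.1307088 ]), 'moment': array([-0.00446737, -0.02373728,  0.02029119]), 'finger_force': 0.0, 'finger_gap': 93.89830720496936}
scene [ 27.45866964 665.28367529 670.48712598] [-2.30299411e+00 -1.51765098e-03 -2.25901271e+00] 476.68596457896405 323.1013540771773 208.2678623261462
[-932.82472777 -562.75203878   -1.70448203   39.0426379   287.34111465]
side [ 136.00970719 1014.2825236   603.18262461] [-2.10319777  0.02323361 -2.69238526] 456.47181626712603 328.68495527355964 191.799098586771
[-8.95905075e+02 -2.52868144e+02 -7.57370668e-02  6.63442902e+01
  3.45015317e+02]
wrist [549.99562863  71.85113055 385.24097145] [2.89004782e+00 5.59262173e-04 4.84093152e-05] 282.01121117371906 320.3793954807077 201.15802358058778
[-930.01432262 -459.36015884    2.04819475  310.16510631  339.44167002]
```

View pics/scene0.png

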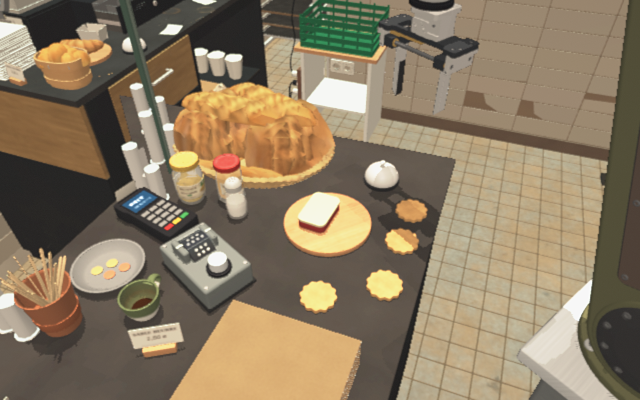

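View pics/side0.png

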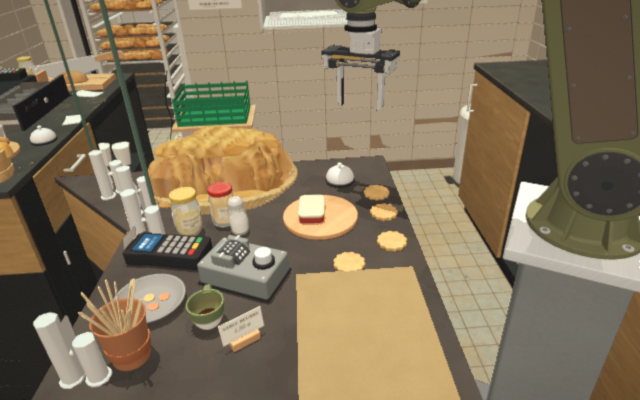

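View pics/wrist0.png

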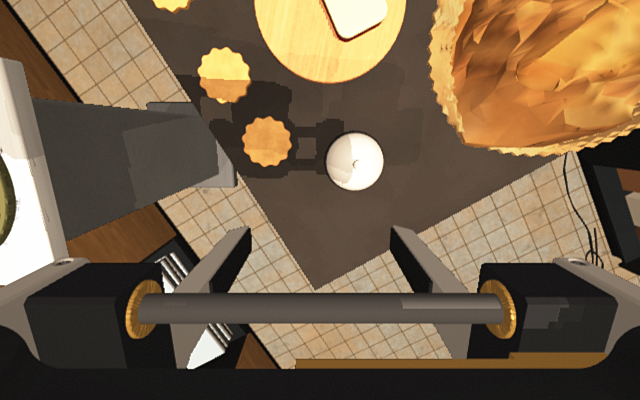

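The scene picture shows four biscuits at (411,210), (402,241), (384,285) and (318,296). It also shows the board at (327,222), the tin at (320,211), the bell at (381,175), the button at (217,262), and the drum at about (197,243). I'll measure them from the point cloud.

```bash
cat > meas.py <<'E'
from h import *
def blobs(W,zlo,zhi,box=(300,760,-200,450),amin=40):
    m=(W[...,2]>zlo)&(W[...,2]<zhi)&(W[...,0]>box[0])&(W[...,0]<box[1])&(W[...,1]>box[2])&(W[...,1]<box[3])
    n,l,s,c=cv2.connectedComponentsWithStats(m.astype(np.uint8),connectivity=4)
    for i in range(1,n):
        if s[i,4]<amin: continue
        p=W[l==i]; cc,rad=cv2.minEnclosingCircle(p[:,:2].astype(np.float32))
        r=cv2.minAreaRect(p[:,:2].astype(np.float32))
        print("px",c[i].round(),"n",s[i,4],"mean",p.mean(0).round(1),"zmed/95",np.percentile(p[:,2],[50,95]).round(1),"circ",np.round(cc,1),round(rad,1),"rect",np.round(r[0],1),np.round(r[1],1),round(r[2],1))
E
python3 - <<'E'
from meas import *
for n in ("scene","side","wrist"):
    W=np.load(n+"0.npy"); 
    print(n,"counter",np.nanmedian(W[(abs(W[...,2])<6)][:,2]))
    print(" flat 6-16");blobs(W,6,16)
    print(" 16-32");blobs(W,16,27)
    print(" 30-44 (tin)");blobs(W,31,44)
    print(" 45+");blobs(W,45,100)
    print(" 68+");blobs(W,67,100,amin=10)
E
python3 - <<'E'
import cv2,sys
sys.path.insert(0,'.')
a=cv2.imread('pics/scene0.png')[180:310,150:440]; cv2.imwrite('pics/crop0.png',cv2.resize(a,None,fx=2.75,fy=2.75,interpolation=cv2.INTER_CUBIC))
E
```

```text
scene counter -0.9552245771927801
 flat 6-16
px [377. 185.] n 118 mean [579.4  58.2  10.7] zmed/95 [11.  15.6] circ [586.6  45.6] 35.8 rect [582.9  56.6] [71.6 25.4] 18.6
px [331. 228.] n 3126 mean [539.7 223.5  11.9] zmed/95 [12.  14.1] circ [558.4 216.9] 88.9 rect [557.4 217. ] [174.3 173. ] 66.0
px [412. 210.] n 469 mean [476.3  57.8   8.4] zmed/95 [ 8.4 10.5] circ [476.8  57.4] 32.7 rect [476.5  56.8] [61.6 61.4] 68.9
px [239. 214.] n 72 mean [688.5 343.5  10.9] zmed/95 [10.6 15.7] circ [697.8 339.3] 19.3 rect [690.4 341.9] [38.5 16.6] 70.5
px [402. 240.] n 578 mean [427.6 137.9   8.3] zmed/95 [ 8.3 10.1] circ [428.  136.6] 33.0 rect [427.8 137.3] [61.1 63.5] 61.5
px [385. 284.] n 755 mean [372.2 239.9   8.2] zmed/95 [ 8.2 10.2] circ [372.9 239.3] 32.3 rect [372.9 239.1] [62.1 62.7] 46.8
px [244. 283.] n 69 mean [528.9 430.9  10.9] zmed/95 [10.7 15.2] circ [530.7 429.9] 19.9 rect [529.1 429.7] [ 4.6 39.7] 7.1
px [318. 296.] n 795 mean [426.7 346.7   8.2] zmed/95 [ 8.1 10. ] circ [427.4 345.4] 32.7 rect [428.4 346. ] [61.5 63. ] 61.0
 16-32
px [381. 180.] n 195 mean [576.   48.1  
[... 7641 characters left out ...]
 [705.6 152.7] 55.5 rect [698.7 152.9] [110.9  34.1] 88.8
px [465. 139.] n 88 mean [723.   59.8  39.8] zmed/95 [41.4 43.8] circ [723.8  62.8] 20.1 rect [722.1  60.6] [ 6.1 40.1] 52.5
px [356. 163.] n 1780 mean [593.4  30.8  37.4] zmed/95 [37.8 42. ] circ [594.1  29.2] 31.1 rect [594.5  29.6] [60.3 60.1] 0.4
 45+
px [481.  79.] n 8187 mean [715.4 120.6  70.8] zmed/95 [72.1 97.3] circ [717.1 126.4] 87.6 rect [706.5 122.7] [ 61.8 172.8] 19.3
px [358. 166.] n 91 mean [594.1  29.6  53.8] zmed/95 [54.  55.7] circ [594.3  29.4] 6.2 rect [594.2  29.2] [11.5 12. ] 46.2
 68+
px [496.  77.] n 4701 mean [724.2 120.2  83.8] zmed/95 [83.5 98.5] circ [733.8 123.6] 75.0 rect [722.6 119.7] [ 33.4 149.9] 19.3
```

View pics/crop0.png

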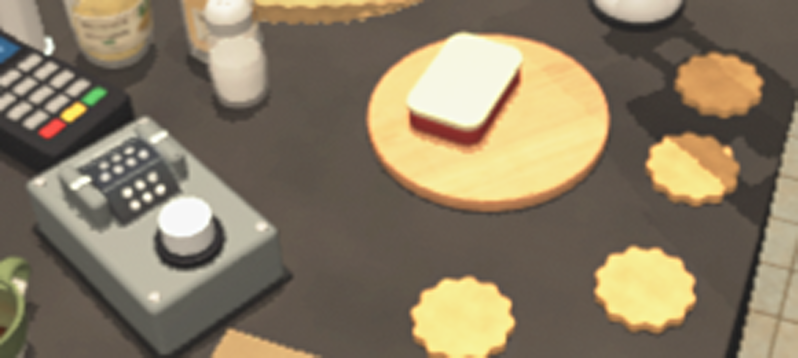

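I count four single-layer biscuits: every top is at about 9 mm, and the tin top at about 36 mm is board plus tin, so nothing lies under it. The drum shows a dot group that I'll check later. First I'll move above the tin, which has its short axis at about 26°.

Call:
arm_command --pt "1 0.044 0.006 0 0" --pt "1 0.044 0.006 0 0" --pt "1 0.044 0.006 0 0" --pt "1 0.044 0.006 0 0" --pt "1 0.045 0.0053 0 0" --pt "1 0 0 0 -0.15" --pt "1 0 0 0 -0.15" --pt "1 0 0 0 -0.155" --pt "1 0 0 0.04 0" --pt "1 0 0 0.04 0" --pt "1 0 0 0.03 0" --pt "1 0 0 0 0" --pt "1 0 0 0 0" --newtons 15

```text
clock: 1.78
eef_pos: [579.9, 221.2, 96.9]
eef_rot: [3.14, 0.0, 2.026]
wrist_force: [0.3, -0.1, -0.5]
finger_gap: 94.0
finger_force: 0.0
```

Call:
arm_command --pt "1 0 0 0.03 0" --pt "1 0 0 0.03 0" --pt "1 0 0 0.018 0" --pt "1 0 0 0 0" --pt "1 0 0 0 0" --pt "-1 0 0 0 0" --pt "-1 0 0 0 0" --pt "-1 0 0 0 0" --pt "-1 0 0 0 0" --pt "-1 0 0 0 0" --pt "-1 0 0 0 0" --pt "-1 0 0 0 0" --pt "-1 0 0 0 0" --newtons 20

```text
clock: 3.4
eef_pos: [579.3, 221.0, 17.5]
eef_rot: [3.141, 0.0, 2.026]
wrist_force: [-1.2, -0.3, 2.8]
finger_gap: 59.2
finger_force: 20.0
```

Call:
arm_command --pt "-1 0 0 -0.02 0" --pt "-1 0 0 -0.03 0" --pt "-1 0 0 -0.03 0" --pt "-1 0 0 0 0" --pt "-1 -0.0297 -0.0207 0 0" --pt "-1 -0.0297 -0.0207 0 0" --pt "-1 -0.0297 -0.0207 0 0" --pt "-1 -0.0297 -0.0207 0 0" --pt "-1 -0.0297 -0.0207 0 0" --pt "-1 -0.0297 -0.0207 0 0" --pt "-1 -0.0297 -0.0207 0 0" --pt "-1 -0.0297 -0.0207 0 0" --pt "-1 0 0 0 -0.14" --pt "-1 0 0 0 0" --pt "-1 0 0 0 0"

```text
clock: 5.28
eef_pos: [534.8, -64.8, 97.1]
eef_rot: [-3.141, -0.0, 2.163]
wrist_force: [-0.0, -0.3, -1.1]
finger_gap: 59.4
finger_force: 20.0
```

Run:
```python
from h import *
c=eyes.camera("wrist"); cv2.imwrite("pics/w1.png",c["img"]); print(manip.read_state()["eef_pos"],manip.read_state()["finger_gap"])
```

```text
[534.86393688 -64.76651444  97.19387272] 59.32846278942059
```

View pics/w1.png

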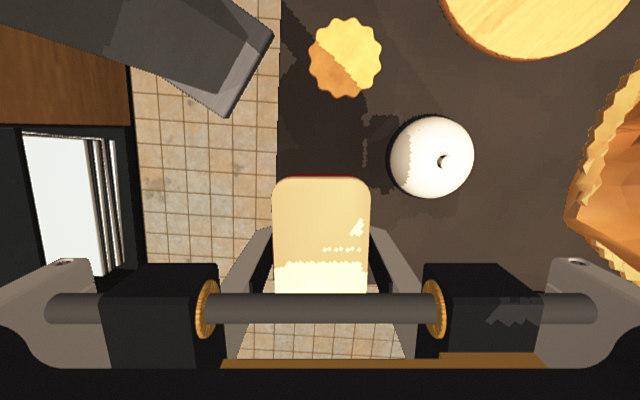

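The tin is held square with its lid at (320,235) and the bell at (432,157). The counter's left edge is near column 278, so I'll compute the edge clearance before lowering.

Run:
```python
from h import *
W=np.load("wrist0.npy"); W=W.reshape(-1,3); P=W[(abs(W[:,2]-1)<4)][:,:2]
C=np.array([535,-65.]); 
for a in (34,):
    a=np.radians(a); s=np.array([np.cos(a),np.sin(a)]); l=np.array([-s[1],s[0]])
    Q=np.c_[(P-C)@s,(P-C)@l]
    for t in (-60,-40,-20,0,20,50,100): 
        q=Q[abs(Q[:,1]-t)<5]; print(t,len(q),q[:,0].min().round() if len(q) else None, q[:,0].max().round() if len(q) else None)
    for t in (-20,0,20,40): q=Q[abs(Q[:,0]-t)<5]; print("s",t,q[:,1].min().round())
```

```text
-60 1539 -51.0 283.0
-40 1485 -49.0 259.0
-20 1396 -48.0 240.0
0 1409 -47.0 235.0
20 1095 -45.0 232.0
50 1072 -43.0 232.0
100 1643 -40.0 251.0
s -20 -91.0
s 0 -91.0
s 20 -92.0
s 40 -94.0
```

Call:
arm_command --pt "-1 0 0.006 0.03 0" --pt "-1 0 0 0.03 0" --pt "-1 0 0 0.02 0" --pt "-1 0 0 0.01 0" --pt "-1 0 0 0.002 0" --pt "-1 0 0 0 0" --pt "-1 0 0 0 0" --pt "0.55 0 0 0 0" --pt "0.55 0 0 0 0" --pt "0.55 0 0 0 0" --pt "0.55 0 0 0 0" --pt "0.55 0 0 -0.02 0" --pt "0.55 0 0 -0.04 0" --pt "0.55 0 0 -0.05 0" --pt "0.55 0 0 0 0" --pt "0.55 0 0 0 0"

```text
clock: 7.32
eef_pos: [539.5, -61.8, 114.7]
eef_rot: [-3.141, -0.001, 2.166]
wrist_force: [-0.0, 0.1, -0.7]
finger_gap: 72.6
finger_force: 0.0
```

Call:
arm_command --pt "1 0.033 0.004 0 0" --pt "1 0.033 0.004 0 0" --pt "1 0.033 0.004 0 0" --pt "1 0.034 0.0037 0 0" --pt "1 0 0 0.03 0" --pt "1 0 0 0.04 0" --pt "1 0 0 0.025 0" --pt "1 0 0 0.01 0" --pt "1 0 0 0.007 0" --pt "1 0 0 0 0" --pt "1 0 0 0 0" --pt "-1 0 0 0 0" --pt "-1 0 0 0 0" --pt "-1 0 0 0 0" --pt "-1 0 0 0 0" --pt "-1 0 0 0 0" --pt "-1 0 0 0 0" --newtons 12

```text
clock: 9.45
eef_pos: [478.4, 57.1, 3.5]
eef_rot: [3.141, 0.0, 2.166]
wrist_force: [-1.2, -0.8, 2.3]
finger_gap: 64.7
finger_force: 12.0
```

Call:
arm_command --pt "-1 0 0 -0.02 0" --pt "-1 0 0 -0.04 0" --pt "-1 0.0145 0.026 0 0" --pt "-1 0.0145 0.026 0 0" --pt "-1 0.0145 0.026 0 0" --pt "-1 0.0145 0.026 0 0" --pt "-1 0.0145 0.026 0 0" --pt "-1 0.0145 0.026 0 0" --pt "-1 0 0 0 0" --pt "-1 0 0 0.025 0" --pt "-1 0 0 0.015 0" --pt "-1 0 0 0.006 0" --pt "-1 0 0 0 0" --pt "-1 0 0 0 0"

```text
clock: 11.2
eef_pos: [559.1, 216.6, 18.1]
eef_rot: [3.141, 0.0, 2.166]
wrist_force: [-0.5, -0.0, -0.6]
finger_gap: 64.8
finger_force: 12.0
```

Call:
arm_command --pt "-1 0 0 0.001 0" --pt "-1 0 0 0 0" --pt "1 0 0 0 0" --pt "1 0 0 0 0" --pt "1 0 0 0 0" --pt "1 0 0 -0.02 0" --pt "1 0 0 -0.04 0" --pt "1 0.001 -0.025 0 0" --pt "1 0.001 -0.025 0 0" --pt "1 0.001 -0.025 0 0" --pt "1 0.001 -0.026 0 0" --pt "1 0.001 -0.026 0 0" --pt "1 0.001 -0.025 0 0" --pt "1 0 0 0 0" --pt "1 0 0 0.04 0" --pt "1 0 0 0.02 0" --pt "1 0 0 0.008 0" --pt "1 0 0 0.005 0" --pt "1 0 0 0 0" --pt "1 0 0 0 0"

```text
clock: 13.7
eef_pos: [430.0, 136.5, 4.1]
eef_rot: [3.141, 0.0, 2.166]
wrist_force: [-0.5, 0.6, 0.9]
finger_gap: 93.8
finger_force: 0.0
```

Call:
arm_command --pt "-1 0 0 0 0" --pt "-1 0 0 0 0" --pt "-1 0 0 0 0" --pt "-1 0 0 0 0" --pt "-1 0 0 0 0" --pt "-1 0 0 0 0"

```text
clock: 14.45
eef_pos: [429.6, 136.4, 3.5]
eef_rot: [3.142, 0.0, 2.166]
wrist_force: [0.1, 0.5, 1.5]
finger_gap: 64.8
finger_force: 12.0
```

Run:
```python
from meas import *
c=eyes.camera("scene"); cv2.imwrite("pics/s2.png",c["img"]); W=cloud(c)
print("biscuit on board 18-26"); blobs(W,17.5,26,(500,620,160,280))
print("tin");blobs(W,18,28,(450,640,-140,90))
```

```text
biscuit on board 18-26
px [328. 218.] n 549 mean [556.5 217.1  20.9] zmed/95 [20.9 22.8] circ [557.4 215.3] 33.3 rect [557.8 215.9] [61.8 63.4] 37.0
tin
px [443. 176.] n 181 mean [498.  -64.5  22.6] zmed/95 [22.5 24.9] circ [500.8 -65.4] 28.6 rect [498.7 -66.9] [28.  57.2] 33.8
```

View pics/s2.png

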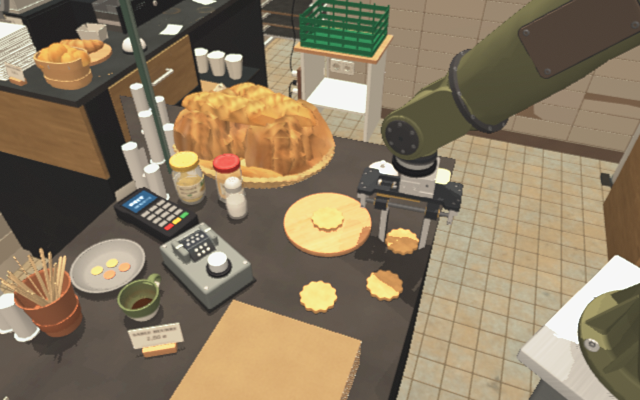

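The first biscuit sits in the middle of the board at (327,218), and the arm hides the tin, so I'll check it later. I'm placing biscuit 2 now.

Call:
arm_command --pt "-1 0 0 -0.02 0" --pt "-1 0 0 -0.04 0" --pt "-1 0 0 -0.01 0" --pt "-1 -0.001 0.025 0 0" --pt "-1 -0.001 0.025 0 0" --pt "-1 -0.001 0.025 0 0" --pt "-1 -0.001 0.026 0 0" --pt "-1 -0.001 0.026 0 0" --pt "-1 -0.001 0.0245 0 0" --pt "-1 0 0 0 0" --pt "-1 0 0 0.025 0" --pt "-1 0 0 0.015 0" --pt "-1 0 0 0.007 0" --pt "-1 0 0 0 0" --pt "-1 0 0 0 0"

```text
clock: 16.38
eef_pos: [558.7, 216.4, 27.1]
eef_rot: [3.141, 0.0, 2.166]
wrist_force: [-0.3, 0.6, -0.5]
finger_gap: 64.5
finger_force: 12.0
```

Call:
arm_command --pt "-1 0 0 0.001 0" --pt "-1 0 0 0 0" --pt "1 0 0 0 0" --pt "1 0 0 0 0" --pt "1 0 0 0 0" --pt "1 0 0 -0.02 0" --pt "1 0 0 -0.035 0" --pt "1 0.02 -0.0235 0 0" --pt "1 0.02 -0.0235 0 0" --pt "1 0.02 -0.0235 0 0" --pt "1 0.02 -0.0235 0 0" --pt "1 0.021 -0.0235 0 0" --pt "1 0.021 -0.0235 0 0" --pt "1 0 0 0 0" --pt "1 0 0 0.04 0" --pt "1 0 0 0.02 0" --pt "1 0 0 0.012 0" --pt "1 0 0 0.005 0" --pt "1 0 0 0 0" --pt "1 0 0 0 0"

```text
clock: 18.88
eef_pos: [373.6, 238.5, 4.1]
eef_rot: [3.141, 0.0, 2.166]
wrist_force: [0.8, 0.4, -0.5]
finger_gap: 94.2
finger_force: 0.0
```

Call:
arm_command --pt "-1 0 0 0 0" --pt "-1 0 0 0 0" --pt "-1 0 0 0 0" --pt "-1 0 0 0 0" --pt "-1 0 0 0 0" --pt "-1 0 0 0 0"

```text
clock: 19.62
eef_pos: [373.3, 238.3, 3.5]
eef_rot: [3.141, 0.0, 2.166]
wrist_force: [-0.5, -1.3, 2.9]
finger_gap: 64.7
finger_force: 12.0
```

Run:
```python
from meas import *
c=eyes.camera("scene"); cv2.imwrite("pics/s3.png",c["img"]); W=cloud(c)
print("stack"); blobs(W,26,36,(500,620,160,280))
print("tin");blobs(W,18,28,(450,640,-140,90))
print("bell");blobs(W,30,60,(500,680,-140,120))
```

```text
stack
px [327. 215.] n 511 mean [557.5 219.1  29.9] zmed/95 [30. 32.] circ [558.7 217.7] 33.4 rect [560.3 218.7] [54.2 65.6] 34.3
tin
px [442. 192.] n 63 mean [462.8 -20.8  21.9] zmed/95 [22.1 24.3] circ [467.  -24.2] 18.5 rect [462.6 -24.6] [16.  36.5] 5.3
bell
```

View pics/s3.png

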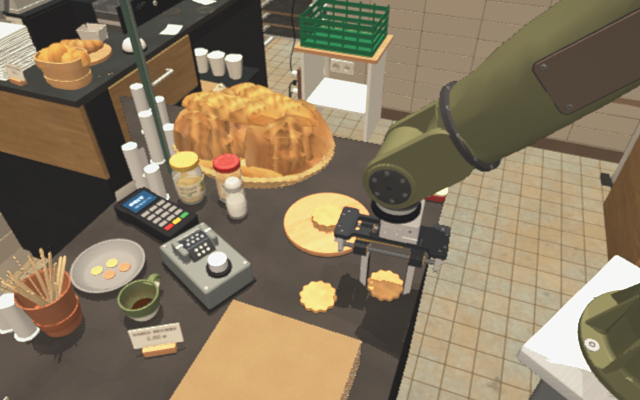

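The tin peeks out at (440,193). It seems to have been knocked, so I'll measure it once the view is clear. I'm placing biscuit 3.

Call:
arm_command --pt "-1 0 0 -0.02 0" --pt "-1 0 0 -0.04 0" --pt "-1 0 0 -0.02 0" --pt "-1 -0.02 0.0235 0 0" --pt "-1 -0.02 0.0235 0 0" --pt "-1 -0.02 0.0235 0 0" --pt "-1 -0.02 0.0235 0 0" --pt "-1 -0.021 0.0235 0 0" --pt "-1 -0.021 0.0235 0 0" --pt "-1 0 0 0 0" --pt "-1 0 0 0.025 0" --pt "-1 0 0 0.015 0" --pt "-1 0 0 0.007 0" --pt "-1 0 0 0 0" --pt "-1 0 0 0 0"

```text
clock: 21.55
eef_pos: [558.7, 216.5, 37.2]
eef_rot: [3.141, 0.0, 2.166]
wrist_force: [0.1, 0.1, -0.8]
finger_gap: 64.6
finger_force: 12.0
```

Call:
arm_command --pt "-1 0 0 0.0015 0" --pt "-1 0 0 0 0" --pt "1 0 0 0 0" --pt "1 0 0 0 0" --pt "1 0 0 0 0" --pt "1 0 0 -0.02 0" --pt "1 0 0 -0.035 0" --pt "1 0.03 -0.006 0 0" --pt "1 0.03 -0.006 0 0" --pt "1 0.03 -0.006 0 0" --pt "1 0.03 -0.006 0 0" --pt "1 0.03 -0.006 0 0" --pt "1 0.03 -0.006 0 0" --pt "1 0 0 0 0" --pt "1 0 0 0.04 0" --pt "1 0 0 0.025 0" --pt "1 0 0 0.015 0" --pt "1 0 0 0.0065 0" --pt "1 0 0 0 0" --pt "1 0 0 0 0"

```text
clock: 24.05
eef_pos: [428.2, 345.5, 4.4]
eef_rot: [3.14, -0.0, 2.166]
wrist_force: [0.4, -0.4, -0.8]
finger_gap: 94.2
finger_force: 0.0
```

Call:
arm_command --pt "-1 0 0 0 0" --pt "-1 0 0 0 0" --pt "-1 0 0 0 0" --pt "-1 0 0 0 0" --pt "-1 0 0 0 0" --pt "-1 0 0 0 0"

```text
clock: 24.8
eef_pos: [427.7, 345.3, 3.5]
eef_rot: [3.141, -0.0, 2.166]
wrist_force: [-1.0, 0.3, 2.4]
finger_gap: 64.8
finger_force: 12.0
```

Run:
```python
from meas import *
for n in ("scene","side"):
    W=cloud(eyes.camera(n))
    print("stack"); blobs(W,35,44,(500,620,160,280))
    print("tin");blobs(W,17,28,(430,640,-140,90))
    print("bell");blobs(W,30,60,(500,680,-140,120))
```

```text
stack
tin
px [435. 182.] n 696 mean [495.7 -36.6  22.5] zmed/95 [22.5 24.6] circ [496.3 -40.4] 49.7 rect [499.7 -40.1] [59.3 91.7] 34.0
bell
stack
px [321. 199.] n 62 mean [564.8 196.4  39.6] zmed/95 [39.7 40.8] circ [563.3 197.3] 22.6 rect [563.3 197.5] [44.1 19.6] 8.3
tin
px [383. 170.] n 299 mean [492.3 -32.3  22.7] zmed/95 [22.8 24.8] circ [501.7 -40.6] 50.2 rect [501.1 -40.1] [59.  95.2] 33.4
bell
```

The tin was knocked to about (500,-40) but still lies flat on the counter, 260 mm from the board, so it's fine there. I'm placing biscuit 4.

Call:
arm_command --pt "-1 0 0 -0.02 0" --pt "-1 0 0 -0.04 0" --pt "-1 0 0 -0.03 0" --pt "-1 -0.03 0.006 0 0" --pt "-1 -0.03 0.006 0 0" --pt "-1 -0.03 0.006 0 0" --pt "-1 -0.03 0.006 0 0" --pt "-1 -0.03 0.006 0 0" --pt "-1 -0.03 0.006 0 0" --pt "-1 0 0 0 0" --pt "-1 0 0 0.025 0" --pt "-1 0 0 0.015 0" --pt "-1 0 0 0.008 0" --pt "-1 0 0 0 0" --pt "-1 0 0 0 0"

```text
clock: 26.78
eef_pos: [558.7, 216.5, 46.2]
eef_rot: [3.141, 0.0, 2.166]
wrist_force: [0.7, 0.2, 0.0]
finger_gap: 64.6
finger_force: 12.0
```

Call:
arm_command --pt "-1 0 0 0.0015 0" --pt "-1 0 0 0 0" --pt "1 0 0 0 0" --pt "1 0 0 0 0" --pt "1 0 0 0 0" --pt "1 0 0 -0.02 0" --pt "1 0 0 -0.05 0" --pt "1 0 0 -0.05 0" --pt "1 0 0 -0.04 0" --pt "-1 0 0 0 0.149" --pt "-1 0 0 0 0.149" --pt "-1 0 0 0 0.149" --pt "-1 0 0 0 0.148" --pt "-1 0.04 0 0 0" --pt "-1 0.04 0 0 0" --pt "-1 0.04 0 0 0" --pt "-1 0.03 0 0 0" --pt "-1 0 0 0 0" --pt "-1 0 0 0 0"

```text
clock: 29.15
eef_pos: [558.5, 365.6, 203.8]
eef_rot: [-3.141, 0.0, 1.571]
wrist_force: [0.4, -0.4, -0.2]
finger_gap: 0.6
finger_force: 0.0
```

Run:
```python
from meas import *
c=eyes.camera("wrist"); cv2.imwrite("pics/w4.png",c["img"]); W=cloud(c); np.save("w4.npy",W)
B=(480,720,360,520)
print("button");blobs(W,72,90,(520,590,360,520));print("housing");blobs(W,45,56,B);blobs(W,64,90,B)
for n in ("scene","side"):
    W=cloud(eyes.camera(n)); print(n);blobs(W,44,54,(500,620,160,280)); blobs(W,71,80,(520,590,400,520),10); blobs(W,45,56,(500,700,360,560))
```

```text
button
px [319. 107.] n 743 mean [557.1 459.1  75.9] zmed/95 [76.  77.2] circ [557.1 459.1] 15.9 rect [557.2 459.1] [29.9 31.3] 88.5
housing
px [354. 104.] n 6699 mean [595.9 463.5  50. ] zmed/95 [50.  51.6] circ [602.4 463.1] 85.9 rect [602.9 462.8] [149.9  96. ] 4.8
px [386. 100.] n 3152 mean [627.4 465.7  70.9] zmed/95 [71.2 74.4] circ [628.4 465.1] 40.1 rect [628.8 465. ] [52.1 70.1] 4.5
px [319. 107.] n 748 mean [557.1 459.   75.8] zmed/95 [75.9 77.2] circ [557.1 459. ] 15.9 rect [557.2 458.6] [30.9 31.3] 88.5
scene
px [328. 208.] n 566 mean [555.5 217.6  48. ] zmed/95 [48.1 49.8] circ [557.6 217. ] 33.6 rect [556.8 216.3] [61.9 65. ] 58.1
px [217. 259.] n 215 mean [553.6 461.   73.6] zmed/95 [73.6 75.9] circ [554.3 459.3] 16.7 rect [555.  460.7] [30.  30.7] 59.8
px [207. 263.] n 1938 mean [579.5 469.9  48.5] zmed/95 [48.  54.6] circ [600.2 464.9] 85.6 rect [600.3 464.6] [150.5  95. ] 5.2
side
px [320. 201.] n 333 mean [556.6 218.3  48.3] zmed/95 [48.5 50.3] circ [559.1 217.1] 33.7 rect [557.9 216.1] [63.  61.7] 56.5
px [262. 252.] n 148 mean [555.  461.2  74.4] zmed/95 [74.6 76.1] circ [555.5 459.7] 16.0 rect [555.6 460.2] [30.  29.9] 21.7
px [244. 264.] n 1399 mean [586.6 478.8  49.1] zmed/95 [48.8 53.8] circ [601.7 464.8] 85.5 rect [601.7 464.6] [150.3  96.2] 5.5
```

View pics/w4.png

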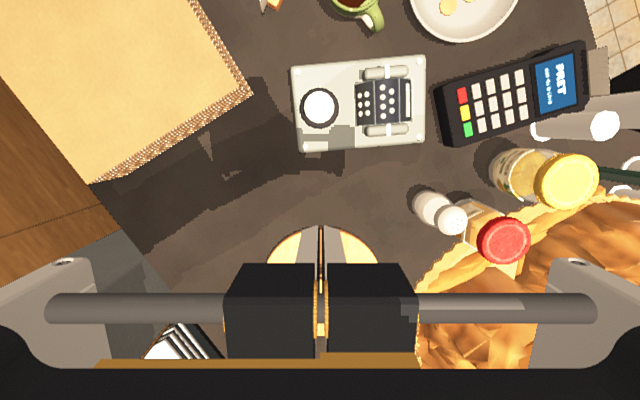

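The stack is four high and centred, and the button is at (319,107), which is (556,459.5) in the world. I'll enlarge the drum.

Run:
```python
from h import *
a=cv2.imread('pics/w4.png')[45:160,285:435]; cv2.imwrite('pics/c4.png',cv2.resize(a,None,fx=5,fy=5,interpolation=cv2.INTER_CUBIC))
```

```text
(no output)
```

View pics/c4.png

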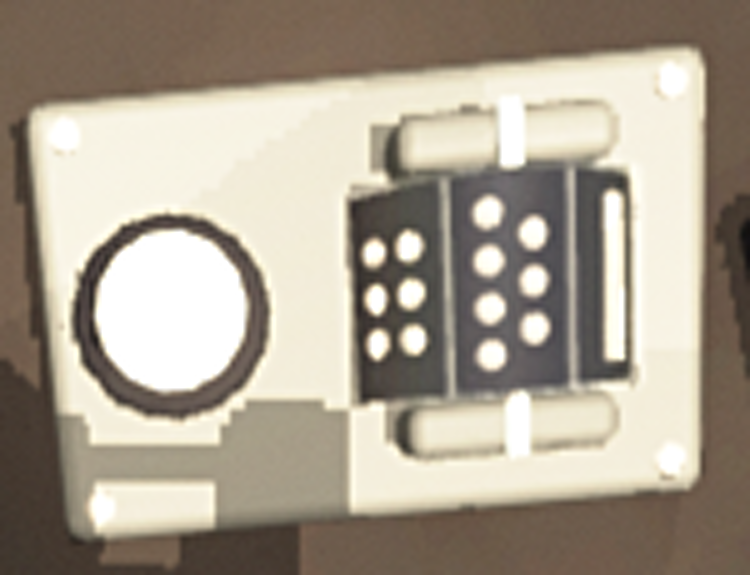

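The drum shows 7 at the mark (4+3 dots), with the bar (0) next. Four needs five presses: 0, 1, 2, 3, 4.

Call:
arm_command --pt "-1 0.047 -0.0013 0 0" --pt "-1 0.047 -0.0013 0 0" --pt "-1 0 0 0.04 0" --pt "-1 0 0 0.04 0" --pt "-1 0 0 0.03 0" --pt "-1 0 0 0.013 0" --pt "-1 0 0 0 0" --pt "-1 0 0 0 0"

```text
clock: 30.3
eef_pos: [556.4, 460.6, 82.7]
eef_rot: [3.14, -0.001, 1.571]
wrist_force: [0.2, -0.6, 0.7]
finger_gap: 0.5
finger_force: 0.0
```

Call:
arm_command --pt "-1 0 0 0.004 0" --pt "-1 0 0 0.004 0" --pt "-1 0 0 0.004 0" --pt "-1 0 0 0.002 0" --pt "-1 0 0 0 0" --pt "-1 0 0 0 0"

```text
clock: 31.05
eef_pos: [555.8, 460.3, 66.9]
eef_rot: [-3.142, 0.0, 1.571]
wrist_force: [1.2, 0.3, 1.4]
finger_gap: 0.5
finger_force: 0.7
```

Call:
arm_command --pt "-1 0 0 0.0015 0" --pt "-1 0 0 0.001 0" --pt "-1 0 0 0 0" --pt "-1 0 0 0 0"

```text
clock: 31.55
eef_pos: [555.9, 460.4, 65.3]
eef_rot: [3.141, -0.0, 1.571]
wrist_force: [-2.7, -3.1, 8.6]
finger_gap: 0.0
finger_force: 4.0
```

Call:
arm_command --pt "-1 0 0 -0.008 0" --pt "-1 0 0 -0.008 0" --pt "-1 0 0 0 0" --pt "-1 0 0 0 0" --pt "-1 0 0 0.004 0" --pt "-1 0 0 0.004 0" --pt "-1 0 0 0.004 0" --pt "-1 0 0 0.004 0" --pt "-1 0 0 0 0" --pt "-1 0 0 0 0" --pt "-1 0 0 0 0"

```text
clock: 32.92
eef_pos: [555.9, 460.4, 65.3]
eef_rot: [3.141, -0.0, 1.571]
wrist_force: [-4.3, -2.8, 9.9]
finger_gap: 0.3
finger_force: 4.7
```

Call:
arm_command --pt "-1 0 0 -0.008 0" --pt "-1 0 0 -0.008 0" --pt "-1 0 0 0 0" --pt "-1 0 0 0 0" --pt "-1 0 0 0.004 0" --pt "-1 0 0 0.004 0" --pt "-1 0 0 0.004 0" --pt "-1 0 0 0.004 0" --pt "-1 0 0 0 0" --pt "-1 0 0 0 0" --pt "-1 0 0 0 0"

```text
clock: 34.3
eef_pos: [555.9, 460.4, 65.3]
eef_rot: [3.141, -0.0, 1.571]
wrist_force: [-3.6, -1.9, 9.7]
finger_gap: 0.7
finger_force: 4.7
```

Call:
arm_command --pt "-1 0 0 -0.008 0" --pt "-1 0 0 -0.008 0" --pt "-1 0 0 0 0" --pt "-1 0 0 0 0" --pt "-1 0 0 0.004 0" --pt "-1 0 0 0.004 0" --pt "-1 0 0 0.004 0" --pt "-1 0 0 0.004 0" --pt "-1 0 0 0 0" --pt "-1 0 0 0 0" --pt "-1 0 0 0 0"

```text
clock: 35.67
eef_pos: [555.9, 460.4, 65.3]
eef_rot: [3.141, -0.0, 1.571]
wrist_force: [-4.2, -2.5, 9.7]
finger_gap: 0.3
finger_force: 4.7
```

Call:
arm_command --pt "-1 0 0 -0.008 0" --pt "-1 0 0 -0.008 0" --pt "-1 0 0 0 0" --pt "-1 0 0 0 0" --pt "-1 0 0 0.004 0" --pt "-1 0 0 0.004 0" --pt "-1 0 0 0.004 0" --pt "-1 0 0 0.004 0" --pt "-1 0 0 0 0" --pt "-1 0 0 0 0" --pt "-1 0 0 0 0"

```text
clock: 37.05
eef_pos: [555.9, 460.4, 65.3]
eef_rot: [3.141, -0.0, 1.571]
wrist_force: [-3.5, -2.2, 8.6]
finger_gap: 0.9
finger_force: 4.7
```

Call:
arm_command --pt "-1 0 0 -0.01 0" --pt "-1 0 0 -0.04 0" --pt "-1 0 0 -0.04 0" --pt "-1 0 0 -0.04 0" --pt "-1 -0.047 0 0 0" --pt "-1 -0.047 0 0 0" --pt "-1 0 0 0 0" --pt "-1 0 0 0 0"

```text
clock: 38.05
eef_pos: [555.9, 366.8, 194.7]
eef_rot: [3.141, -0.0, 1.571]
wrist_force: [-0.3, 0.1, 0.8]
finger_gap: 0.3
finger_force: 0.0
```

Run:
```python
from meas import *
c=eyes.camera("wrist"); a=c["img"][45:160,285:435]; cv2.imwrite('pics/c5.png',cv2.resize(a,None,fx=5,fy=5,interpolation=cv2.INTER_CUBIC))
for n in ("scene","side"):
    W=cloud(eyes.camera(n)); print(n);blobs(W,44,54,(500,620,160,280)); print("tin");blobs(W,17,28,(430,640,-140,90));print("bell");blobs(W,48,60,(500,680,-140,120),5); blobs(W,30,60,(500,680,-140,120))
```

```text
scene
px [328. 208.] n 566 mean [555.5 217.6  47.9] zmed/95 [48.  49.7] circ [557.6 216. ] 33.1 rect [556.4 216.5] [63.2 62.3] 0.2
tin
px [435. 181.] n 736 mean [497.6 -37.6  22.4] zmed/95 [22.4 24.5] circ [500.9 -39.1] 50.8 rect [499.7 -40.5] [59.3 94.9] 33.5
px [381. 179.] n 196 mean [576.3  48.3  22.7] zmed/95 [22.6 27.5] circ [590.1  32.6] 36.2 rect [582.1  42.1] [72.  45.7] 39.4
bell
px [383. 163.] n 20 mean [590.9  32.9  51.9] zmed/95 [52.1 54.8] circ [591.1  32.6] 6.0 rect [590.9  33.2] [11.  10.8] 50.1
px [382. 170.] n 349 mean [587.2  36.9  36.6] zmed/95 [36.2 49.1] circ [592.3  31.9] 31.1 rect [592.   33.5] [57.1 55.6] 6.8
side
px [320. 201.] n 333 mean [556.8 218.6  48.3] zmed/95 [48.4 50.4] circ [560.  216.7] 34.2 rect [557.8 215.6] [63.7 62.3] 86.7
tin
px [381. 169.] n 362 mean [499.5 -36.4  22.5] zmed/95 [22.6 24.8] circ [502.7 -39.4] 51.0 rect [501.  -41.2] [60.3 95.9] 33.0
px [339. 177.] n 127 mean [583.6  52.2  22.8] zmed/95 [22.8 27.7] circ [592.3  35.3] 36.0 rect [587.3  46.2] [70.3 39.9] 24.7
bell
px [339. 164.] n 12 mean [593.3  32.2  51.8] zmed/95 [51.5 54. ] circ [594.2  30.1] 6.0 rect [593.8  31. ] [10.6  8.3] 24.4
px [339. 170.] n 197 mean [589.9  38.6  37.1] zmed/95 [36.7 50.5] circ [593.1  32.7] 29.8 rect [591.7  36.2] [57.5 50.9] 13.5
```

View pics/c5.png

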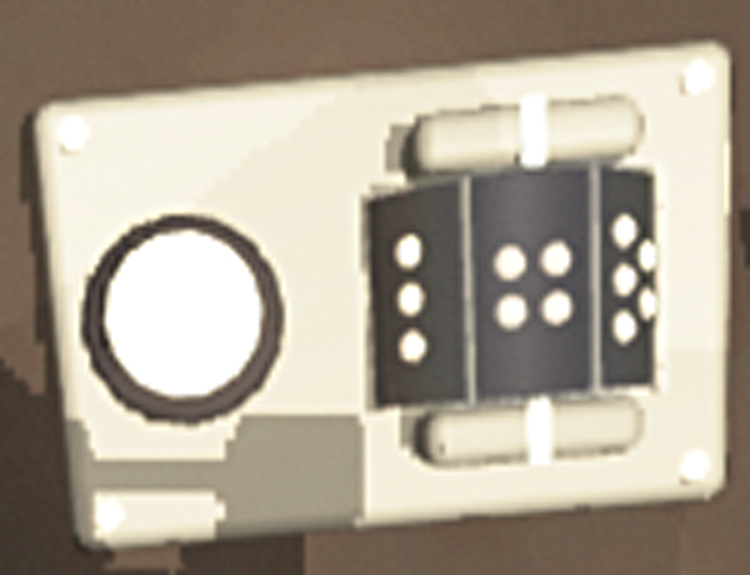

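The drum now shows 4. The tin and stack are in order, and the bell knob is at (592.5,31). I'm moving over the bell.

Call:
arm_command --pt "-1 -0.042 0.0046 0 0" --pt "-1 -0.042 0.0046 0 0" --pt "-1 -0.042 0.0046 0 0" --pt "-1 -0.042 0.0046 0 0" --pt "-1 -0.042 0.0046 0 0" --pt "-1 -0.042 0.0046 0 0" --pt "-1 -0.042 0.0046 0 0" --pt "-1 -0.042 0.0046 0 0" --pt "-1 0 0 0 0" --pt "-1 0 0 0.04 0" --pt "-1 0 0 0.04 0" --pt "-1 0 0 0.04 0" --pt "-1 0 0 0.012 0" --pt "-1 0 0 0 0" --pt "-1 0 0 0 0"

```text
clock: 40.08
eef_pos: [593.5, 30.6, 64.1]
eef_rot: [3.139, 0.0, 1.571]
wrist_force: [0.7, 0.4, 0.5]
finger_gap: 0.9
finger_force: 0.0
```

Run:
```python
from meas import *
print(manip.read_state()["eef_pos"])
c=eyes.camera("side");cv2.imwrite('pics/sb.png',cv2.resize(c["img"][90:220,270:430],None,fx=4,fy=4)); W=cloud(c);blobs(W,28,49,(540,650,-30,100))
```

```text
[593.48490658  30.62080898  64.14232952]
px [339. 171.] n 214 mean [588.6  40.4  35.4] zmed/95 [35.4 40.9] circ [591.3  34.8] 31.7 rect [590.6  33.8] [59.2 56.3] 63.6
```

View pics/sb.png

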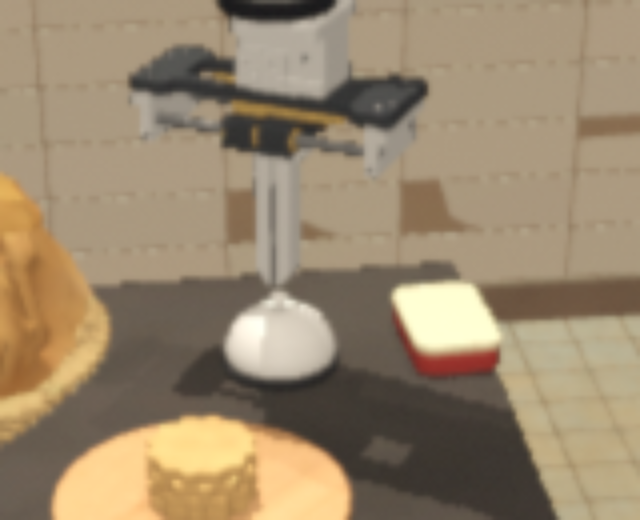

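The closed fingers stand right above the knob at (280,290), and the stack and tin are flat. I'm pressing slowly.

Call:
arm_command --pt "-1 0 0 0.004 0" --pt "-1 0 0 0.003 0" --pt "-1 0 0 0.002 0" --pt "-1 0 0 0.002 0" --pt "-1 0 0 0.0015 0" --pt "-1 0 0 0.001 0" --pt "-1 0 0 0 0" --pt "-1 0 0 0 0"

```text
clock: 41.12
eef_pos: [592.7, 30.3, 50.1]
eef_rot: [3.141, 0.0, 1.571]
wrist_force: [-7.7, -0.4, 14.4]
finger_gap: 0.2
finger_force: 7.3
```

Call:
arm_command --pt "-1 0 0 0.0005 0" --pt "-1 0 0 0 0" --pt "-1 0 0 0 0"

```text
clock: 41.5
eef_pos: [592.8, 30.3, 50.1]
eef_rot: [3.141, 0.0, 1.571]
wrist_force: [-9.3, 0.1, 19.6]
finger_gap: 0.6
finger_force: 9.5
```

Call:
arm_command --pt "-1 0 0 -0.005 0" --pt "-1 0 0 -0.02 0" --pt "-1 0 0 -0.04 0" --pt "-1 0 0 -0.05 0" --pt "-1 0 0 -0.04 0" --pt "-1 0 0 0 0" --pt "-1 0 0 0 0" --pt "-1 0 0 0 0" --pt "-1 0 0 0 0"

```text
clock: 42.62
eef_pos: [592.4, 30.3, 202.5]
eef_rot: [-3.14, -0.0, 1.571]
wrist_force: [0.2, 0.7, -0.2]
finger_gap: 0.7
finger_force: 0.0
```

Run:
```python
from meas import *
c=eyes.camera("side");cv2.imwrite('pics/sf.png',c["img"]);W=cloud(c)
blobs(W,44,54,(500,620,160,280));print("tin");blobs(W,17,28,(430,640,-140,90));print("bell");blobs(W,48,60,(500,680,-140,120),5)
```

```text
px [320. 201.] n 335 mean [556.4 218.8  48.4] zmed/95 [48.6 50.4] circ [557.6 213.7] 34.6 rect [556.7 216.5] [61.4 62.5] 2.3
tin
px [381. 169.] n 367 mean [498.9 -35.9  22.7] zmed/95 [22.8 24.8] circ [501.4 -39.6] 49.7 rect [501.7 -40.5] [59.6 94.3] 34.7
px [339. 177.] n 128 mean [583.7  53.   22.5] zmed/95 [22.9 27.2] circ [592.3  34.8] 35.6 rect [586.4  47.5] [70.2 40.9] 25.4
bell
px [339. 164.] n 12 mean [593.4  31.8  51.6] zmed/95 [51.8 53.6] circ [594.2  29.8] 6.2 rect [594.4  30.7] [ 9.4 11.6] 63.0
```

View pics/sf.png

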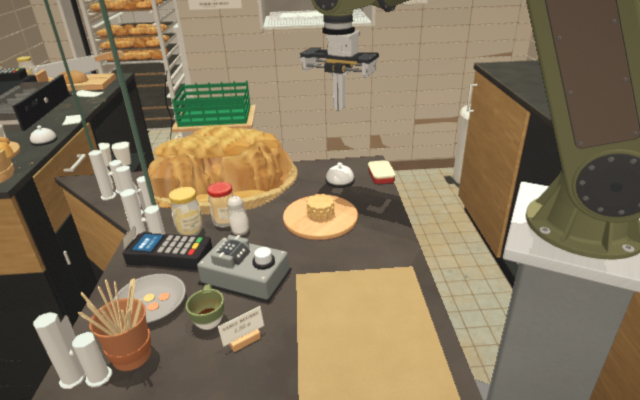

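The final picture shows the stack centred on the board at (320,205), the tin flat at (381,170), the bell at rest at (340,175), the shaker still standing and the arm clear. I'm handing in.

```bash
python3 -c "
from cell import ticket
print(ticket.sign_off())"
```

```text
the job is handed in; nothing more can be done
None
```

The job is handed in (no verdict returned): four biscuits are stacked in the middle of the board, the tin lies flat on the counter (knocked aside mid-run, now close to the edge), the drum shows 4, the bell knob was pushed to its stop, and the shaker was not touched.

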